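# Find the proud vial in the rack by touch and press it home

### The arm

A 7-joint arm with a two-finger parallel gripper is mounted at the origin on the work surface. World frame = base frame: x ahead of the robot, y to its left, z up, the work surface at z = 0. Lengths are in m, angles in rad, forces in N, time in s.
With the tool pointing down it reaches from about 0.4 to 0.875 m from the base axis. Payload 19.3 kg.
Tool frame: the origin (TCP) lies at the very end of the fingers, on their centre line; the grasp point (between the pads) lies 19 mm behind it; z points along the fingers, y is the line along which they close (so a half turn about z gives the same grasp; the last joint's range is limited). The gripper opens to 85 mm and grips with 20 to 120 N. Pads are 22 mm wide; open, the fingers measure 114 mm over their backs; the gripper's body (76 mm by 85 mm) begins 54 mm behind the grasp point. The pads swing forward as they close: fully open they stand 13 mm farther back than shut.
Start: joints at [-1.314, 0.521, -0.036, 1.599, 0.021, 1.021, -0.113], TCP at [0.201, 0.592, 0.231] pointing down, gripper open.
Joint ranges: [-2.91, 2.91], [-0.3, 2.13], [-1.5, 1.42], [0.17, 2.43], [-1.26, 4.41], [0.16, 1.93], [-2.52, 2.52]. Speed limits (rad/s): [1.89, 1.89, 2.39, 2.39, 3.01, 3.01, 3.01].

### API

Orientations are given as [roll, pitch, yaw] about the fixed x, y, z axes, in that order (R = Rz(yaw) Ry(pitch) Rx(roll)).
In Python, from workcell import bot gives the robot as it stands.
- The arm moves only by the tool jog_arm, never from a script. Its argument "motion" is a list of rows, each a list of 5 numbers: the shift along the tool's x, y, z scaled (see below), then the turn about the tool's z scaled (see below), then the opening, from 0 (shut) to 1 (fully open). A call has 1 to 12 rows; each row shifts and turns the commanded pose from where the row before left it, along the tool's axes as they then stand; what a row does not reach is not made up. The controller multiplies each number of a shift by 30 mm and each number of a turn by 0.08 rad. A row lasts 1/10 s, in which the tool goes at most 50 mm and 8.59 degrees, less where a joint would pass 70% of its speed; a pose out of reach is approached as far as the arm can. A call with a number of a shift or a turn outside -1 to 1 is refused whole. A call with a gripper value outside its range is refused whole. The fingers move at their own pace and stop on an object; "newtons" is the grip in N (left out, the last holds). Time passes only in rows, so rows that do not move let the fingers close. It gives the time, the measured TCP pose, the force, the opening and the grip force at its end, in the units of the state.
- bot.observe(): the state, without advancing time (a new reading comes with each control period).
- bot.grab_frame(name): name is "side" or "top"; returns a dict with "pixels" (400x640x3 uint8, red, green, blue), "fovy" (degrees; the focal length in pixels is half the picture's height over the tangent of half this angle, whatever the lens; pixels are square), "cx", "cy" (the principal point, pixels), "rvec" (rotation vector, rad) and "tvec" (3), from world to camera coordinates, as OpenCV has them. Camera axes: x right, y down, z forward; pixel columns grow to the right and rows downward; lengths in m; the calibration is good to about 2 mm. A picture is of the moment at which its call begins. There is no depth.
- bot.job_done(): hands the job in; it is judged then, once.
The state is a dict: "clock": time; "qpos": joint angles; "qd": joint speeds; "joint_efforts": joint torques, N m; "position": TCP position; "tool_rot": TCP orientation; "force": force on the tool from outside, world axes, zero at the start; "moment": the same for the moment, N m; "grip_width": finger opening in m; "finger_force": force on a finger pad.
Only numpy, scipy, OpenCV 4.12 (cv2) and the standard library are available. Lean on these libraries where they do the work, as an engineer would, in place of code of your own. Each camera call takes 0.05 s, during which the arm holds its last target. There are 200 camera calls.

### The job

One of the six capped vials in the aluminium rack is not fully seated and would foul the sampler needle: take the spring probe from its stand and feel over the caps with it to find the one that stands high. Press that one home with the probe until the rack's tell-tale pin has sunk in fully; the seated vials may only be touched lightly, with 5 N at most. Then hang the probe back in its stand, keeping fingers off the rack and leaving the other things on the bench where they are.

Things in the scene. Friction and masses are not known exactly. Their poses are not given: they have to be found in the camera images.
- rack: Aluminium vial rack fixed to the bench, 115 x 165 mm block 45 mm high on a 135 x 185 mm foot; origin under its centre, z up. Six glass vials with round aluminium caps (diameter 21 mm) stand in it, 48 mm apart, 2 along its x and 3 along its y. One of them, any, stands 3 mm proud; the others are seated and rigid. On the rack's +x side is a 50 mm high pin housing (30 x 60 mm).
- cap0 (a point): Nominal centre of the cap top of vial 0 when fully seated, 85 mm above the rack's underside, at (-24, -48) mm in the rack's frame. Fixed to the rack: it does not tell how the vial stands.
- cap1 (a point): Nominal centre of the cap top of vial 1 when fully seated, 85 mm above the rack's underside, at (-24, 0) mm in the rack's frame. Fixed to the rack: it does not tell how the vial stands.
- cap2 (a point): Nominal centre of the cap top of vial 2 when fully seated, 85 mm above the rack's underside, at (-24, 48) mm in the rack's frame. Fixed to the rack: it does not tell how the vial stands.
- cap3 (a point): Nominal centre of the cap top of vial 3 when fully seated, 85 mm above the rack's underside, at (24, -48) mm in the rack's frame. Fixed to the rack: it does not tell how the vial stands.
- cap4 (a point): Nominal centre of the cap top of vial 4 when fully seated, 85 mm above the rack's underside, at (24, 0) mm in the rack's frame. Fixed to the rack: it does not tell how the vial stands.
- cap5 (a point): Nominal centre of the cap top of vial 5 when fully seated, 85 mm above the rack's underside, at (24, 48) mm in the rack's frame. Fixed to the rack: it does not tell how the vial stands.
- telltale (a joint): Tell-tale pin (steel, diameter 12 mm) in the top of the rack's housing, look only (cannot be pushed). 0 m: it stands 13 mm out, a vial is proud. 0.012 m: it has sunk to 1 mm, all vials are home. It follows the proud vial, which stays put under less than about 10 N and slides down 2.5 mm, stiffly, under 10 to 14 N (and may then still read 0.5 mm higher than the rest).
- probe: Spring probe: black square grip 24 x 24 x 65 mm, with a steel barrel below it (diameter 16 mm, 35 mm long) and a thin sprung nib below that (ball tip of diameter 8 mm, 57 mm below the shoulder when free). Origin at the centre of the shoulder, where grip meets barrel; z up along the grip. 130 to 210 g. The nib gives 14 mm, at 1 N to start it and 1.2 N more for each mm. It hangs in its stand with the shoulder on the stand's top.
- stand: Fixed grey block 75 x 75 x 70 mm with an upright through hole of 21 mm diameter, chamfered, for the probe. Origin under its centre, z up.
- stand_hole0 (a point): Centre of the stand's hole at its top face, 70 mm above the bench.
- solvent: Bystander: capped glass bottle, diameter 60, 150 mm tall; origin under its centre.
- jar: Bystander: amber jar, diameter 52, 60 mm tall; origin under its centre.
- carton: Bystander: blue carton 60 x 110 x 35 mm; origin under its centre.
- driver: Bystander: screwdriver lying on the bench, about 200 mm long, along its x, origin near its middle.
- beaker: Bystander: glass beaker, diameter 60, 75 mm tall; origin under its centre.
- weight: Bystander: brass balance weight, diameter 36, 47 mm tall; origin under its centre.
Mind the look-alikes: they are no part of the job. Of the things shaped like the probe, the black one is meant. What is shaped like the stand but turquoise is not meant.

How it is judged:
By the outcome, as a careful person would: the job done as asked, in the order asked, and still so for the second after the job is handed in, with the robot touching nothing.
It also fails if it takes over 58 s, if anything falls off the work surface, if the arm or the gripper's body presses on something with over 40 N, if the wrist force passes 120 N, or if a joint passes its speed limit or range.

## Working session

There is one attempt and no reset: what is moved stays moved. The work goes in short steps, Python scripts to look and compute and a tool call to move; the robot and the scene stay as the last step left them, time stands still between calls to the robot, and variables do not carry over. Pictures are saved under pics/ and viewed, at most 10 in all, crops included, and the job is handed in when it is done.

Besides the shell and the picture viewer there is one more tool, called after "Call:" as name(argument=value, ...), one argument or row to a line, values as JSON. jog_arm: Moves the arm, as the interface text tells. Shifts and turns lie within -1 to 1; 1 stands for 30 mm of shift or 0.08 rad of turn. Its arguments: {"type":"object","properties":{"motion":{"type":"array","items":{"type":"array","items":{"type":"number"}}},"newtons":{"type":"number"}},"required":["motion"]}

```bash
mkdir -p pics
cat > h.py <<'E'
import numpy as np,cv2
from workcell import bot
def grab(n,f=None):
    d=bot.grab_frame(n)
    if f: cv2.imwrite('pics/'+f,cv2.cvtColor(np.asarray(d['pixels']),cv2.COLOR_RGB2BGR))
    return d
def cam(d):
    R=cv2.Rodrigues(np.array(d['rvec'],float))[0];t=np.array(d['tvec'],float).ravel()
    F=200/np.tan(np.radians(d['fovy'])/2);K=np.array([[F,0,d['cx']],[0,F,d['cy']],[0,0,1]]);return R,t,K
def ray(d,u,v):
    R,t,K=cam(d);return -R.T@t,R.T@np.linalg.inv(K)@np.array([u,v,1.])
def onz(d,u,v,z):
    c,r=ray(d,u,v);return c+r*(z-c[2])/r[2]
def proj(d,P):
    R,t,K=cam(d);p=(K@(R@np.array(P,float).reshape(-1,3).T+t[:,None])).T;return p[:,:2]/p[:,2:]
E
python3 - <<'E'
from h import *
for n in('top','side'):
    d=grab(n,n+'0.png');c,r=ray(d,320,200);print(n,d['fovy'],d['cx'],d['cy'],c,r)
s=bot.observe();print({k:s[k] for k in('clock','position','tool_rot','force','grip_width')}, [k for k in d if k not in('pixels',)])
E
```

```text
top 56.05105097733506 322.80469749880024 196.6964917422854 [ 0.455325   -0.00203492  0.96357956] [ 0.09053376 -0.02124853 -0.99573348]
side 53.35259685643452 323.6636057328632 197.8505764095346 [ 0.07372785 -0.72585588  0.65955306] [ 0.45099672  0.68008547 -0.57809997]
{'clock': 0.1, 'position': array([0.20054207, 0.59164692, 0.23078815]), 'tool_rot': array([-3.14058591e+00,  5.57832916e-05,  2.81484566e+00]), 'force': array([-0.16272867,  0.24168783, -0.11221926]), 'grip_width': 0.08549717520579632} ['fovy', 'cx', 'cy', 'rvec', 'tvec']
```

View pics/top0.png

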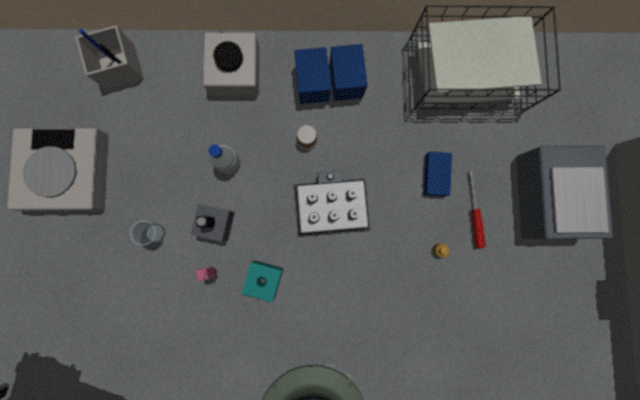

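View pics/side0.png

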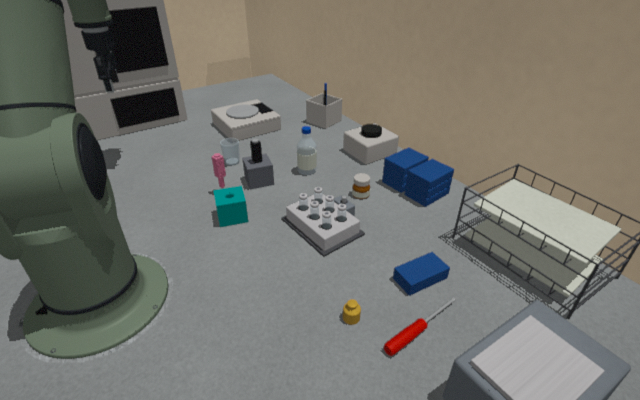

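The top view shows the rack at about (333,206) with its pin housing at (330,176) and the grey stand with the black probe at (212,222). The turquoise look-alike stand is at (262,281) and the pink probe at (206,273). The side view shows the stand at (258,170) and the rack at (322,220). Next I enlarge both.

Run:
```python
import cv2
a=cv2.imread('pics/top0.png')[160:260,180:380];cv2.imwrite('pics/c1.png',cv2.resize(a,None,fx=4,fy=4,interpolation=cv2.INTER_CUBIC))
a=cv2.imread('pics/side0.png')[130:255,215:375];cv2.imwrite('pics/c2.png',cv2.resize(a,None,fx=4.5,fy=4.5,interpolation=cv2.INTER_CUBIC))
```

```text
(no output)
```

View pics/c1.png

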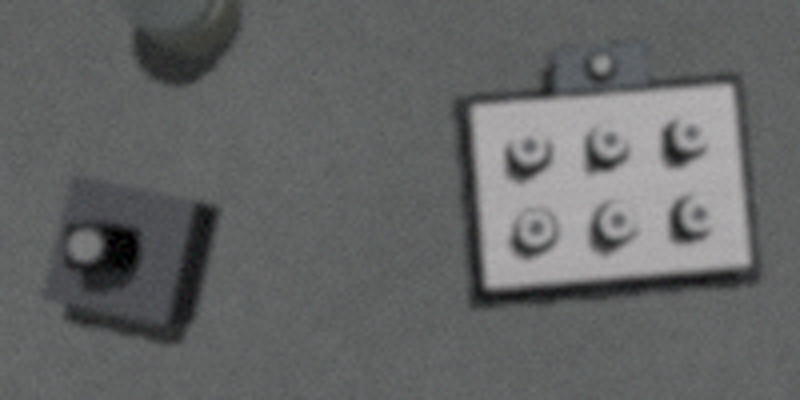

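View pics/c2.png

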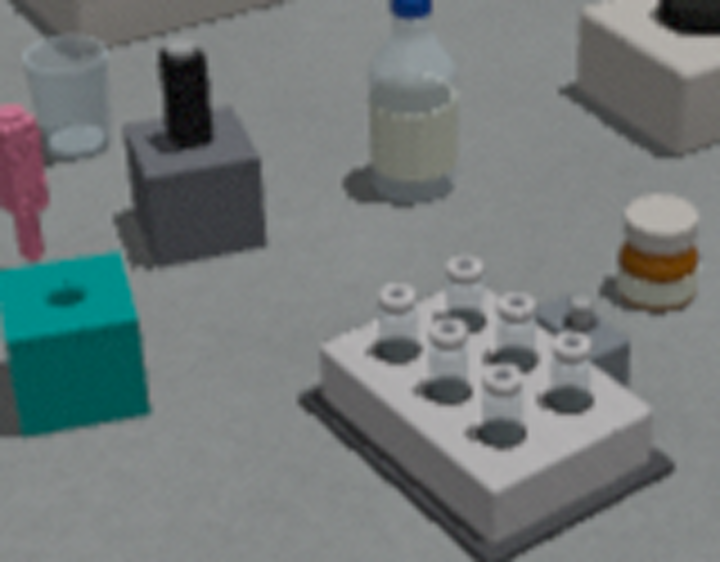

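The enlarged crops give the stand's top face corners at about (75,178), (197,203), (172,328) and (48,298) in crop 1. The probe top, a white button, is at (86,245) in crop 1 and (183,45) in crop 2. All six caps are visible, and in crop 2 the pin stands clear of its housing.

```bash
cat > m.py <<'E'
from h import *
T=bot.grab_frame('top');S=bot.grab_frame('side')
c1=lambda x,y:((x+.5)/4-.5+180,(y+.5)/4-.5+160)
c2=lambda x,y:((x+.5)/4.5-.5+215,(y+.5)/4.5-.5+130)
def tri(p,q):
    a,r=ray(T,*p);b,s=ray(S,*q);k=np.linalg.lstsq(np.c_[r,-s],b-a,rcond=None)[0]
    A=a+k[0]*r;B=b+k[1]*s;return (A+B)/2,np.linalg.norm(A-B)
np.set_printoptions(precision=4,suppress=True)
print('probe top',tri(c1(86,245),c2(183,45)))
st=np.array([onz(T,*c1(*p),.07) for p in((75,178),(197,203),(172,328),(48,298))])
print('stand T',st.mean(0),[np.linalg.norm(st[i]-st[i-1]) for i in range(4)])
st2=np.array([onz(S,*c2(*p),.07) for p in((124,126),(228,108),(261,150),(145,172))])
print('stand S',st2.mean(0),[np.linalg.norm(st2[i]-st2[i-1]) for i in range(4)])
e=(st[0]-st[3])+(st[1]-st[2]);print('stand yaw',np.degrees(np.arctan2(e[1],e[0])))
e=(st2[3]-st2[0])+(st2[2]-st2[1]);print('stand yaw S',np.degrees(np.arctan2(e[1],e[0])))
g=cv2.cvtColor(np.asarray(T['pixels']),cv2.COLOR_RGB2GRAY);m=(g>150).astype(np.uint8);m[:178]=0;m[240:]=0;m[:,:290]=0;m[:,375:]=0
m=cv2.morphologyEx(m,cv2.MORPH_CLOSE,np.ones((3,3)));c=max(cv2.findContours(m,0,2)[0],key=cv2.contourArea);b=cv2.boxPoints(cv2.minAreaRect(c))
B=np.array([onz(T,*p,.045) for p in b]);print(b,B.mean(0),[np.linalg.norm(B[i]-B[i-1]) for i in range(4)])
E1=B[1]-B[0];E2=B[2]-B[1];print(np.degrees(np.arctan2(E1[1],E1[0])),np.degrees(np.arctan2(E2[1],E2[0])))
caps=[c1(*p) for p in((696,216),(617,222),(537,230),(690,134),(610,143),(531,149))]
capsS=[c2(*p) for p in((503,379),(449,332),(397,295),(572,346),(517,305),(465,268))]
for p,q in zip(caps,capsS): print(onz(T,*p,.085),onz(S,*q,.085),tri(p,q))
print('pin',tri(c1(600,66),c2(582,303)))
E
python3 m.py
```

```text
probe top (array([0.4877, 0.2382, 0.1397]), np.float64(0.0027991645903178036))
stand T [0.4851 0.2375 0.07  ] [np.float64(0.07183609445611415), np.float64(0.0734803454859369), np.float64(0.07451122311507122), np.float64(0.07471408923045651)]
stand S [0.4884 0.2406 0.07  ] [np.float64(0.06413941272985645), np.float64(0.07122743582757722), np.float64(0.06322362766391987), np.float64(0.0769817802217832)]
stand yaw -10.807748367358455
stand yaw S -99.8094280042644
[[297.9156 186.5291]
 [362.6004 180.9043]
 [366.4616 225.3077]
 [301.7768 230.9324]] [ 0.5244 -0.0517  0.045 ] [np.float64(0.10924737324771275), np.float64(0.16047381819299752), np.float64(0.10995015310858824), np.float64(0.15863490006881306)]
-85.30073640330895 -176.18078186106138
[ 0.5026 -0.0994  0.085 ] [ 0.5033 -0.1058  0.085 ] (array([ 0.5045, -0.1008,  0.0811]), np.float64(0.0038333993157663882))
[ 0.4994 -0.053   0.085 ] [ 0.5024 -0.0544  0.085 ] (array([ 0.5009, -0.0538,  0.085 ]), np.float64(0.0033000599604106717))
[ 0.4951 -0.0061  0.085 ] [ 0.4971 -0.0084  0.085 ] (array([ 0.4964, -0.0068,  0.0842]), np.float64(0.0028678427426769683))
[ 0.551  -0.0967  0.085 ] [ 0.5513 -0.1019  0.085 ] (array([ 0.5526, -0.0978,  0.0817]), np.float64(0.00287810092862971))
[ 0.5459 -0.0494  0.085 ] [ 0.5483 -0.0535  0.085 ] (array([ 0.5479, -0.0506,  0.0831]), np.float64(0.004075098456988704))
[ 0.5427 -0.0029  0.085 ] [ 0.5443 -0.0064  0.085 ] (array([ 0.5442, -0.0037,  0.0833]), np.float64(0.00309398630768272))
pin (array([ 0.5971, -0.0462,  0.0631]), np.float64(0.0044257183360342225))
```

Run:
```python
import cv2,numpy as np
a=cv2.imread('pics/top0.png')[203:243,190:235];b=cv2.imread('pics/side0.png')[133:173,240:285]
f=lambda i:np.clip(cv2.resize(i,None,fx=8,fy=8,interpolation=cv2.INTER_CUBIC).astype(float)*2.2,0,255).astype(np.uint8)
cv2.imwrite('pics/c3.png',np.hstack([f(a),f(b)]))
```

```text
(no output)
```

View pics/c3.png

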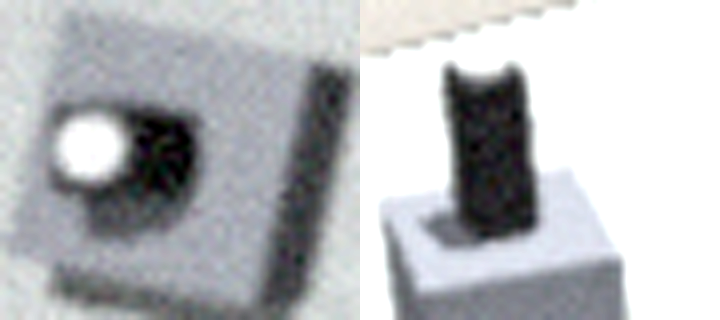

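Crop 3 shows the grip is roughly aligned with the stand: in the top part its top edge runs from (60,105) to (195,112), and in the side part its bottom edge parallels the stand's edge. I'll approach with the fingers along that axis.

Call:
jog_arm(
  motion=[
    [0,0,0,-0.7,1],
    [0,0,0,-0.7,1],
    [0,0,0,-0.7,1],
    [-0.94,-0.845,0,0,1],
    [-0.94,-0.845,0,0,1],
    [-0.94,-0.845,0,0,1],
    [-0.94,-0.845,0,0,1],
    [-0.94,-0.845,0,0,1],
    [-0.94,-0.845,0,0,1],
    [-0.94,-0.845,0,0,1],
    [-0.94,-0.845,0,0,1],
    [-0.94,-0.845,0,0,1],
  ],
)

```text
clock: 1.4
position: [0.4159, 0.3251, 0.2313]
tool_rot: [3.142, 0.0, 2.983]
force: [-0.0, 0.3, -0.6]
grip_width: 0.085
finger_force: 0.0
```

Call:
jog_arm(
  motion=[
    [-0.94,-0.845,0,0,1],
    [-0.94,-0.845,0,0,1],
    [-0.94,-0.845,0,0,1],
    [0,0,0,0,1],
    [0,0,0,0,1],
  ],
)

```text
clock: 1.9
position: [0.4869, 0.2375, 0.2311]
tool_rot: [-3.141, -0.0, 2.981]
force: [-0.9, 0.4, -0.0]
grip_width: 0.0853
finger_force: 0.0
```

Run:
```python
from h import *
s=bot.observe();print({k:s[k] for k in('clock','position','tool_rot','force','qpos')})
y=s['tool_rot'][2];d=np.array([.487,.239])-s['position'][:2];print('tool mm',1000*(d@[np.cos(y),np.sin(y)]),1000*(d@[np.sin(y),-np.cos(y)]))
```

```text
{'clock': 1.9, 'position': array([0.48687712, 0.23746896, 0.23114891]), 'tool_rot': array([-3.14142199e+00, -2.69307136e-04,  2.98114497e+00]), 'force': array([-0.93618979,  0.36319944, -0.04535733]), 'qpos': array([-0.58299543,  0.38968116,  0.02620852,  1.82252574, -0.01248177,
        0.92985883,  0.85906454])}
tool mm 0.12329934652833086 1.5310027239845287
```

Call:
jog_arm(
  motion=[
    [0,0.05,0.95,0,1],
    [0,0,0.95,0,1],
    [0,0,0.95,0,1],
    [0,0,0.95,0,1],
    [0,0,0.6,0,1],
    [0,0,0.35,0,1],
    [0,0,0,0,1],
    [0,0,0,0,1],
  ],
  newtons=60,
)

```text
clock: 2.7
position: [0.487, 0.2401, 0.0894]
tool_rot: [3.141, 0.0, 2.983]
force: [-0.4, -0.0, 0.4]
grip_width: 0.0851
finger_force: 0.0
```

Call:
jog_arm(
  motion=[
    [0,0,0,0,0.4],
    [0,0,0,0,0.4],
    [0,0,0,0,0.2],
    [0,0,0,0,0.2],
    [0,0,0,0,0],
    [0,0,0,0,0],
    [0,0,0,0,0],
    [0,0,0,0,0],
  ],
  newtons=60,
)

```text
clock: 3.5
position: [0.4871, 0.2395, 0.0893]
tool_rot: [3.141, 0.0, 2.983]
force: [-1.7, -0.7, 9.7]
grip_width: 0.0255
finger_force: 58.3
```

Call:
jog_arm(
  motion=[
    [0,0,-0.2,0,0],
    [0,0,-0.5,0,0],
    [0,0,-0.8,0,0],
    [0,0,-0.8,0,0],
    [0,0,-0.8,0,0],
    [0,0,-0.6,0,0],
    [0,0,0,0,0],
    [0,0,0,0,0],
  ],
)

```text
clock: 4.3
position: [0.4867, 0.2394, 0.1996]
tool_rot: [3.142, 0.0, 2.983]
force: [-0.0, -0.2, -2.4]
grip_width: 0.0255
finger_force: 59.1
```

Run:
```python
from h import *
s=bot.observe();print({k:s[k] for k in('clock','position','tool_rot','force','moment','grip_width')})
f=lambda d,b:np.clip(cv2.resize(cv2.cvtColor(np.asarray(d['pixels'])[b[1]:b[3],b[0]:b[2]],cv2.COLOR_RGB2BGR),None,fx=6,fy=6,interpolation=cv2.INTER_CUBIC).astype(float)*1.6,0,255).astype(np.uint8)
S=grab('side','side1.png')
cv2.imwrite('pics/c4.png',f(S,(205,75,315,175)))
p=s['position'];print(proj(S,[p,p-[0,0,.0193],p-[0,0,.0763]])-[205,75])
y=s['tool_rot'][2]
for n,q in (('cap',(-24,-48)),('cap5',(24,48))):
    a=np.radians(4.5);w=np.array([.5238,-.053])+np.array([[np.cos(a),-np.sin(a)],[np.sin(a),np.cos(a)]])@(np.array(q)/1000)
    print(n,w,w-p[:2])
```

```text
{'clock': 4.3, 'position': array([0.48674515, 0.23943524, 0.19964354]), 'tool_rot': array([3.14152531e+00, 3.48801266e-05, 2.98279221e+00]), 'force': array([-0.02653058, -0.24336774, -2.35847273]), 'moment': array([-0.00310548,  0.01470618,  0.00509842]), 'grip_width': 0.025488866395302127}
[[47.33528883 45.05760188]
 [47.9807718  51.45061204]
 [49.8146798  69.61405423]]
cap [ 0.50364002 -0.10273505] [ 0.01689487 -0.34217029]
cap5 [ 0.54395998 -0.00326495] [ 0.05721483 -0.24270019]
```

View pics/c4.png

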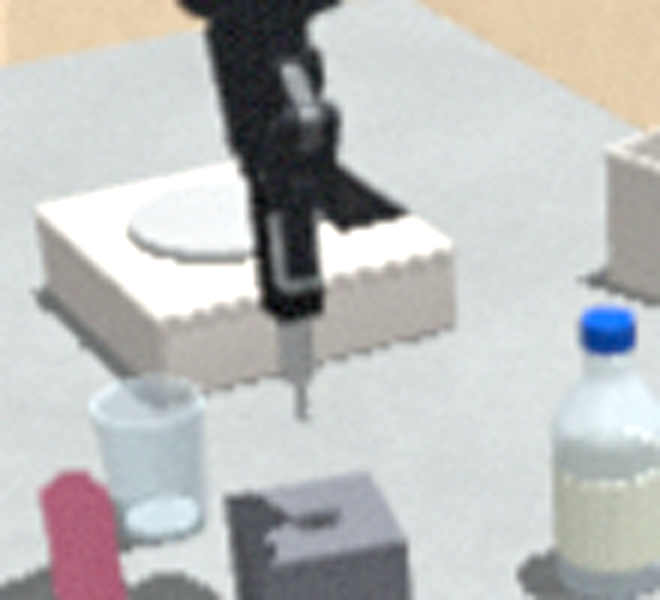

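The nib tip is at (302,418) in the crop, i.e. (50.3,69.7) unscaled, and the prediction was (49.8,69.6). So the probe hangs straight and as expected. On to cap 5.

Call:
jog_arm(
  motion=[
    [-0.395,-0.961,0,0,0],
    [-0.395,-0.961,0,0,0],
    [-0.395,-0.961,0,0,0],
    [-0.395,-0.961,0,0,0],
    [-0.395,-0.961,0,0,0],
    [-0.395,-0.961,0,0,0],
    [-0.395,-0.961,0,0,0],
    [-0.395,-0.961,0,0,0],
    [0,0,0.4,0,0],
    [0,0,0.4,0,0],
    [0,0,0,0,0],
    [0,0,0,0,0],
  ],
)

```text
clock: 5.55
position: [0.5436, -0.0022, 0.1752]
tool_rot: [-3.141, -0.001, 2.984]
force: [1.1, 0.6, -2.6]
grip_width: 0.0255
finger_force: 59.2
```

Run:
```python
from h import *
s=bot.observe();p=s['position'];print({k:s[k] for k in('clock','position','tool_rot','force')})
S=grab('side','side2.png');T=grab('top','top2.png')
print('tip px side',proj(S,[p-[0,0,.0763]])-[265,150], 'cap5 px',proj(S,[[.54396,-.00326,.085]])-[265,150])
a=cv2.imread('pics/side2.png')[150:250,265:375];cv2.imwrite('pics/c5.png',np.clip(cv2.resize(a,None,fx=6,fy=6,interpolation=cv2.INTER_CUBIC)*1.3,0,255).astype(np.uint8))
```

```text
{'clock': 5.55, 'position': array([ 0.54362054, -0.00222845,  0.17521053]), 'tool_rot': array([-3.14149527e+00, -1.38887639e-03,  2.98419143e+00]), 'force': array([ 1.05356816,  0.60221245, -2.63163936])}
tip px side [[51.84838437 34.01284665]] cap5 px [[52.17964154 38.64134524]]
```

View pics/c5.png

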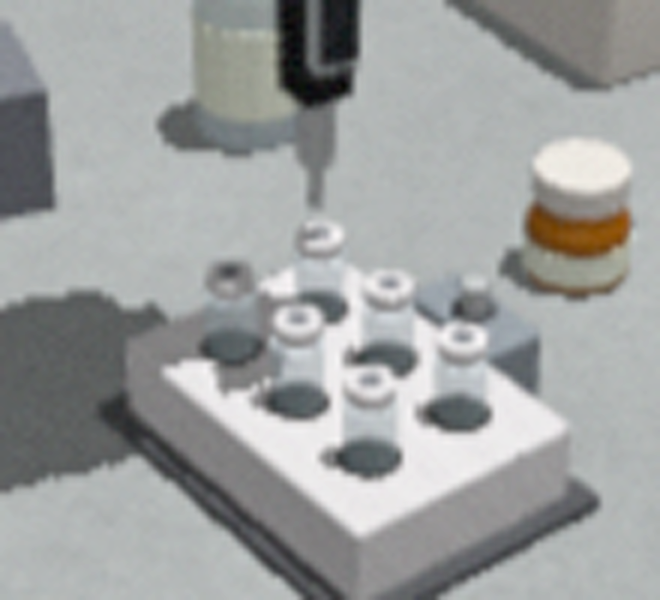

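The nib tip at (316,205) hangs over cap 5 at (320,238), and the tell-tale pin is still up at (475,290). Now a light touch.

Call:
jog_arm(
  motion=[
    [0,0,0.25,0,0],
    [0,0,0.15,0,0],
    [0,0,0.05,0,0],
    [0,0,0.05,0,0],
    [0,0,0,0,0],
    [0,0,0,0,0],
  ],
)

```text
clock: 6.25
position: [0.544, -0.0032, 0.1609]
tool_rot: [-3.142, -0.0, 2.983]
force: [-1.0, 0.0, -0.8]
grip_width: 0.0254
finger_force: 59.3
```

Call:
jog_arm(
  motion=[
    [0,0,0.03,0,0],
    [0,0,0,0,0],
    [0,0,0,0,0],
  ],
)

```text
clock: 6.55
position: [0.5441, -0.0033, 0.16]
tool_rot: [3.142, 0.0, 2.983]
force: [-0.2, 0.7, 0.3]
grip_width: 0.0254
finger_force: 59.4
```

Call:
jog_arm(
  motion=[
    [0,0,-0.25,0,0],
    [0,0,-0.25,0,0],
    [-0.188,-0.778,0,0,0],
    [-0.188,-0.778,0,0,0],
    [0,0,0,0,0],
    [0,0,0.25,0,0],
    [0,0,0.15,0,0],
    [0,0,0.05,0,0],
    [0,0,0.05,0,0],
    [0,0,0,0,0],
    [0,0,0,0,0],
    [0,0,0,0,0],
  ],
)

```text
clock: 7.75
position: [0.5479, -0.0509, 0.1601]
tool_rot: [3.141, 0.0, 2.983]
force: [-0.8, 1.3, 0.2]
grip_width: 0.0257
finger_force: 59.4
```

Caps 5 and 4 both read about 2.7 N above the free reading, so they look alike. Next caps 3 and 0.

Call:
jog_arm(
  motion=[
    [0,0,-0.25,0,0],
    [0,0,-0.25,0,0],
    [-0.188,-0.778,0,0,0],
    [-0.188,-0.778,0,0,0],
    [0,0,0,0,0],
    [0,0,0.25,0,0],
    [0,0,0.15,0,0],
    [0,0,0.05,0,0],
    [0,0,0.05,0,0],
    [0,0,0,0,0],
    [0,0,0,0,0],
    [0,0,0,0,0],
  ],
)

```text
clock: 8.95
position: [0.5516, -0.0988, 0.1601]
tool_rot: [3.142, 0.0, 2.983]
force: [-0.5, 1.9, -0.2]
grip_width: 0.0258
finger_force: 59.5
```

Call:
jog_arm(
  motion=[
    [0,0,-0.25,0,0],
    [0,0,-0.25,0,0],
    [0.778,-0.188,0,0,0],
    [0.778,-0.188,0,0,0],
    [0,0,0,0,0],
    [0,0,0.25,0,0],
    [0,0,0.15,0,0],
    [0,0,0.05,0,0],
    [0,0,0.05,0,0],
    [0,0,0,0,0],
    [0,0,0,0,0],
    [0,0,0,0,0],
  ],
)

```text
clock: 10.15
position: [0.5039, -0.1027, 0.16]
tool_rot: [3.142, 0.0, 2.983]
force: [1.0, 0.8, 0.4]
grip_width: 0.0254
finger_force: 59.6
```

Call:
jog_arm(
  motion=[
    [0,0,-0.25,0,0],
    [0,0,-0.25,0,0],
    [0.188,0.778,0,0,0],
    [0.188,0.778,0,0,0],
    [0,0,0,0,0],
    [0,0,0.25,0,0],
    [0,0,0.15,0,0],
    [0,0,0.05,0,0],
    [0,0,0.05,0,0],
    [0,0,0,0,0],
    [0,0,0,0,0],
    [0,0,0,0,0],
  ],
)

```text
clock: 11.35
position: [0.4999, -0.0551, 0.1601]
tool_rot: [-3.141, 0.0, 2.983]
force: [-0.8, -0.7, 3.7]
grip_width: 0.0257
finger_force: 59.9
```

Call:
jog_arm(
  motion=[
    [0,0,-0.25,0,0],
    [0,0,-0.25,0,0],
    [0.188,0.778,0,0,0],
    [0.188,0.778,0,0,0],
    [0,0,0,0,0],
    [0,0,0.25,0,0],
    [0,0,0.15,0,0],
    [0,0,0.05,0,0],
    [0,0,0.05,0,0],
    [0,0,0,0,0],
    [0,0,0,0,0],
    [0,0,0,0,0],
  ],
)

```text
clock: 12.55
position: [0.4962, -0.0071, 0.16]
tool_rot: [-3.142, 0.0, 2.983]
force: [-1.1, -0.6, 0.3]
grip_width: 0.0254
finger_force: 59.7
```

Cap 1 reads about 6.2 N against about 2.7 N for the others, which matches 3 mm proud. I'll go back and press it down slowly.

Call:
jog_arm(
  motion=[
    [0,0,-0.25,0,0],
    [0,0,-0.25,0,0],
    [-0.188,-0.778,0,0,0],
    [-0.188,-0.778,0,0,0],
    [0,0,0,0,0],
    [0,0,0.25,0,0],
    [0,0,0.15,0,0],
    [0,0,0.1,0,0],
    [0,0,0.08,0,0],
    [0,0,0.08,0,0],
    [0,0,0.05,0,0],
    [0,0,0,0,0],
  ],
)

```text
clock: 13.75
position: [0.5003, -0.0544, 0.1538]
tool_rot: [3.141, 0.001, 2.983]
force: [-1.3, -0.7, 8.8]
grip_width: 0.0248
finger_force: 60.3
```

Call:
jog_arm(
  motion=[
    [0,0,0.05,0,0],
    [0,0,0.05,0,0],
    [0,0,0,0,0],
    [0,0,0,0,0],
    [0,0,0,0,0],
    [0,0,0,0,0],
  ],
)

```text
clock: 14.35
position: [0.5004, -0.0544, 0.1511]
tool_rot: [3.141, 0.001, 2.983]
force: [-1.9, 1.4, 10.8]
grip_width: 0.0256
finger_force: 60.5
```

Call:
jog_arm(
  motion=[
    [0,0,0.04,0,0],
    [0,0,0.03,0,0],
    [0,0,0,0,0],
    [0,0,0,0,0],
    [0,0,0,0,0],
    [0,0,0,0,0],
  ],
)

```text
clock: 14.95
position: [0.5004, -0.0544, 0.1491]
tool_rot: [3.141, 0.001, 2.983]
force: [-1.8, -0.2, 13.3]
grip_width: 0.0255
finger_force: 60.7
```

Run:
```python
from h import *
f=[];s=bot.observe();print(s['position'],s['force'])
S=grab('side','side3.png')
a=cv2.imread('pics/side2.png')[185:215,325:365];b=cv2.imread('pics/side3.png')[185:215,325:365]
cv2.imwrite('pics/c6.png',cv2.resize(np.hstack([a,b]),None,fx=9,fy=9,interpolation=cv2.INTER_CUBIC))
```

```text
[ 0.50044576 -0.05442394  0.14909425] [-1.81037155 -0.18783941 13.29547696]
```

View pics/c6.png

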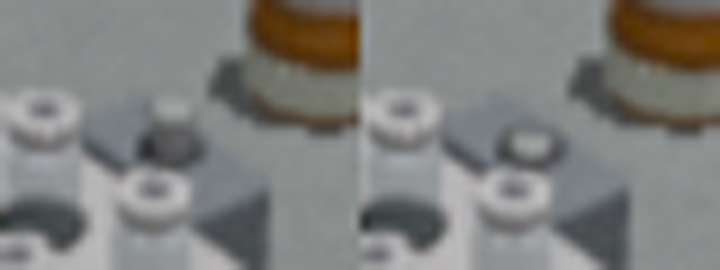

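The right half shows the pin down: its top went from (172,108) to (530,140), a drop of about 3.6 px, which is roughly the full 12 mm stroke. The force reached 15.7 N. Now I return the probe.

Call:
jog_arm(
  motion=[
    [0,0,-0.85,0,0],
    [0,0,-0.85,0,0],
    [0.199,0.96,0,0,0],
    [0.199,0.96,0,0,0],
    [0.199,0.96,0,0,0],
    [0.199,0.96,0,0,0],
    [0.199,0.96,0,0,0],
    [0.199,0.96,0,0,0],
    [0.199,0.96,0,0,0],
    [0.199,0.96,0,0,0],
    [0.199,0.96,0,0,0],
    [0.199,0.96,0,0,0],
  ],
)

```text
clock: 16.2
position: [0.486, 0.2404, 0.1992]
tool_rot: [-3.141, -0.0, 2.983]
force: [0.4, 0.0, -2.4]
grip_width: 0.0251
finger_force: 59.6
```

Call:
jog_arm(
  motion=[
    [0,0,0,0,0],
    [0,0,0,0,0],
    [0,0,0,0,0],
  ],
)

```text
clock: 16.5
position: [0.4865, 0.2382, 0.1993]
tool_rot: [-3.141, -0.0, 2.982]
force: [0.2, 0.3, -2.3]
grip_width: 0.0257
finger_force: 59.6
```

Run:
```python
from h import *
s=bot.observe();p=s['position'];y=s['tool_rot'][2];d=np.array([.487,.2395])-p[:2];print(p,s['force'],'tool mm',1000*(d@[np.cos(y),np.sin(y)]),1000*(d@[np.sin(y),-np.cos(y)]))
```

```text
[0.48645034 0.23816323 0.19927717] [ 0.23998396  0.33942233 -2.25367718] tool mm -0.33049358440922316 1.4070676285865655
```

Call:
jog_arm(
  motion=[
    [-0.01,0.045,0,0,0],
    [0,0,0.7,0,0],
    [0,0,0.7,0,0],
    [0,0,0.7,0,0],
    [0,0,0.7,0,0],
    [0,0,0.5,0,0],
    [0,0,0.2,0,0],
    [0,0,0,0,0],
    [0,0,0,0,0],
  ],
)

```text
clock: 17.4
position: [0.4874, 0.2402, 0.0952]
tool_rot: [3.141, 0.001, 2.982]
force: [0.8, 0.3, -1.7]
grip_width: 0.0254
finger_force: 59.6
```

Call:
jog_arm(
  motion=[
    [0,0,0.05,0,0],
    [0,0,0.04,0,0],
    [0,0,0,0,0],
    [0,0,0,0,0],
  ],
)

```text
clock: 17.8
position: [0.4871, 0.2403, 0.092]
tool_rot: [3.141, 0.0, 2.983]
force: [-0.5, -0.6, -1.9]
grip_width: 0.0254
finger_force: 59.6
```

Call:
jog_arm(
  motion=[
    [0,0,0.05,0,0],
    [0,0,0.035,0,0],
    [0,0,0,0,0],
    [0,0,0,0,0],
  ],
)

```text
clock: 18.2
position: [0.4871, 0.2403, 0.0893]
tool_rot: [3.142, 0.0, 2.983]
force: [-1.0, -0.6, 3.4]
grip_width: 0.0252
finger_force: 60.1
```

The shoulder is resting on the stand. Release and withdraw.

Call:
jog_arm(
  motion=[
    [0,0,0,0,0.4],
    [0,0,0,0,0.5],
    [0,0,0,0,0.7],
    [0,0,0,0,1],
    [0,0,0,0,1],
    [0,0,0,0,1],
    [0,0,0,0,1],
    [0,0,0,0,1],
  ],
  newtons=20,
)

```text
clock: 19.0
position: [0.4871, 0.2402, 0.0893]
tool_rot: [-3.142, 0.0, 2.983]
force: [-0.7, -0.8, 1.2]
grip_width: 0.0853
finger_force: 0.0
```

Call:
jog_arm(
  motion=[
    [0,0,-0.4,0,1],
    [0,0,-0.8,0,1],
    [0,0,-0.8,0,1],
    [0,0,-0.8,0,1],
    [0,0,-0.8,0,1],
    [0,0,-0.8,0,1],
    [0,0.8,-0.4,0,1],
    [0,0.8,0,0,1],
    [0,0.8,0,0,1],
    [0,0.8,0,0,1],
    [0,0.8,0,0,1],
    [0,0,0,0,1],
  ],
)

```text
clock: 20.2
position: [0.5053, 0.3618, 0.2338]
tool_rot: [3.14, -0.0, 2.986]
force: [0.6, -0.1, -0.1]
grip_width: 0.0857
finger_force: 0.0
```

Run:
```python
from h import *
S=grab('side','side4.png')
a=cv2.imread('pics/side4.png')[130:250,210:370];cv2.imwrite('pics/c7.png',cv2.resize(a,None,fx=5,fy=5,interpolation=cv2.INTER_CUBIC))
```

```text
(no output)
```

View pics/c7.png

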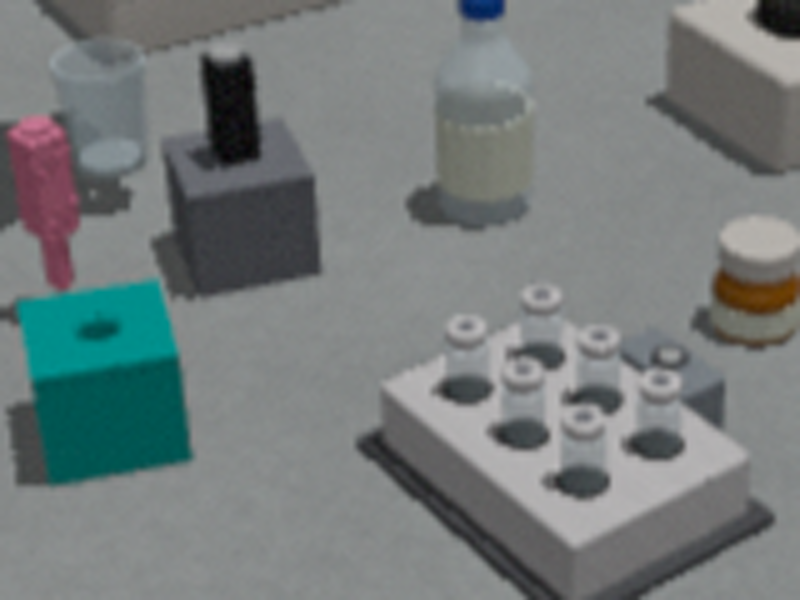

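The probe hangs in its grey stand at (232,105), the pin is sunk at (672,355), and nothing else has moved.

```bash
python3 -c "
from workcell import bot
print(bot.job_done())"
```

```text
the job is handed in; nothing more can be done
None
```

Vial 1 was the one standing high. I pressed it home with about 16 N until the tell-tale pin sank, touched the other five with about 3 N each, hung the probe back in its stand and handed the job in at about 20 s.

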